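# Gauge two sleeve sinkers and sort them

### The arm

A 7-joint arm with a two-finger parallel gripper is mounted at the origin on the work surface. World frame = base frame: x ahead of the robot, y to its left, z up, the work surface at z = 0. Lengths are in m, angles in rad, forces in N, time in s.
With the tool pointing down it reaches from about 0.425 to 0.875 m from the base axis. Payload 4.7 kg.
Tool frame: the origin (TCP) lies between the finger pads; the fingertips stand 11 mm ahead of it and the grasp point (between the pads) lies 8 mm behind it; z points along the fingers, y is the line along which they close (so a half turn about z gives the same grasp; the last joint's range is limited). The gripper opens to 87 mm and grips with 3 to 60 N. Pads are 19 mm wide; open, the fingers measure 117 mm over their backs; the gripper's body (75 mm by 190 mm) begins 51 mm behind the grasp point.
Start: joints at [-1.098, 0.321, -0.07, 1.45, 0.023, 1.371, -0.057], TCP at [0.288, 0.583, 0.234] pointing down, gripper open.
Joint ranges: [-2.86, 2.86], [-0.3, 2.09], [-1.38, 1.24], [0.06, 2.45], [-1.56, 4.7], [0.09, 2.05], [-2.69, 2.69]. Speed limits (rad/s): [2.57, 2.57, 3.14, 3.14, 3.14, 3.14, 3.14].

### API

Orientations are given as a rotation vector (axis times angle).
In Python, from bench import ctrl gives the robot as it stands. The module is installed in compiled form; this text tells all that it offers.
- The arm moves only by the shell command python3 -m inch 'ROWS' [FORCE]. ROWS is JSON, a list of rows, each an object with "slide": the shift along the tool's x, y, z scaled (see below), a list of three; "angular": the turn, a rotation vector about the tool's x, y, z scaled (see below), a list of three; "claw": the opening, from -1 (shut) to 1 (fully open). In form: [{"slide": [tx, ty, tz], "angular": [rx, ry, rz], "claw": claw}, ...]. A call has 1 to 10 rows; each row is the pose to reach, as a shift and turn from the pose commanded when the call began, along the tool's axes at that moment; what a row does not reach only later rows make up. The controller multiplies each number of a shift by 0.25 m and each number of a turn by 30 degrees. A row lasts 1/10 s, in which the tool goes at most 50 mm and 8.59 degrees, less where a joint would pass 70% of its speed; a pose out of reach is approached as far as the arm can. A call with a number of a shift or a turn outside -1 to 1 is refused whole. A call with a gripper value outside its range is refused whole. The fingers move at their own pace and stop on an object; FORCE is the grip in N (left out, the last holds). Time passes only in rows, so rows that repeat a pose let the fingers close. It gives the time, the measured TCP pose, the force, the opening and the grip force at its end, in the units of the state.
- ctrl.get_state(): the state, without advancing time (a new reading comes with each control period).
- ctrl.get_image(name): name is "scene" or "top" or "wrist"; returns a dict with "color" (480x640x3 uint8, red, green, blue), "depth" (480x640 float32, m along the optical axis (not along the pixel's ray), 0 where there is no reading), "camera_matrix" (3x3 intrinsics, pixels), "dist_coeffs" ([k1, k2, p1, p2, k3] as OpenCV has them; the pictures are not rectified), "extrinsics" (4x4, takes a point from camera to world coordinates); the wrist camera has in their place "tool_from_camera" (4x4, takes a point from camera to tool coordinates, whose origin is the TCP and whose axes are the flange's). Camera axes: x right, y up, looking along -z (the intrinsics and any distortion apply to the point x, -y, -z); pixel columns grow to the right and rows downward; lengths in m; the calibration is good to about 2 mm. A picture is of the moment at which its call begins: read the wrist's pose just before it.
- ctrl.close_job(): hands the job in; it is judged then, once.
Trained networks look in the newest picture that a camera, given by its name, has taken for a name from the list of things; names that differ only in an ending like _2 or _b are one class to them, and where a whole thing is asked for, a point or a joint stands for the part that bears it (a point fixed in the world has none). Each returns a list of dicts, best first, with "confidence" (0 to 1); they miss things now and then, are a little off and sometimes report something else, mostly with a low value. They report only what shows in the picture. A call takes as long as a camera call. They do not tell look-alikes from the thing itself.
- ctrl.find_in(query, camera): "bbox" ([centre column, centre row, width, height] in pixels, round what is visible of it).
- ctrl.outline_of(query, camera): "mask" (480x640 bool, what is visible of it) and "bbox" ([centre column, centre row, width, height] in pixels, round what is visible of it).
The state is a dict: "time": time; "joint_positions": joint angles; "qd": joint speeds; "joint_torque": joint torques, N m; "position": TCP position; "tool_rot": TCP orientation; "ft_force": force on the tool from outside, world axes, zero at the start; "torque": the same for the moment, N m; "grip_width": opening from 0.0 (shut) to 1.0 (fully open); "grip_force": force on a finger pad.
Only numpy, scipy, OpenCV 4.12 (cv2) and the standard library are available. Lean on these libraries where they do the work, as an engineer would, in place of code of your own. Each camera call takes 0.05 s, during which the arm holds its last target. There are 200 camera calls.

### The job

Two look-alike sleeve sinkers lie in the catch tray. One at a time, slide each onto the gauge pin held in the vise as far as it will go, without forcing it, then draw it off and put it away before you try the other: a sleeve that goes fully home against the collar goes in the wooden tote, one that sticks part-way goes in the grey stoneware crock for remelting. Set them down inside rather than dropping them, and leave the cup, mould, stick and disc sinkers where they are.

Things in the scene. Friction and masses are not known exactly. Their poses are not given: they have to be found in the camera images.
- sleeve_a: One of two look-alike zinc sleeves: octagonal tube, 80 mm long, 38 mm across outer flats, bore 24 mm, 0.4 kg, ends alike. Origin at its very centre, 19 mm above what it lies on; x along the bore, level at first. One goes all the way onto the pin; the other has a hidden waist at mid-length and stops dead with the pin's nose about 37 mm inside. Which is which must be found by trying.
- sleeve_b: One of two look-alike zinc sleeves: octagonal tube, 80 mm long, 38 mm across outer flats, bore 24 mm, 0.4 kg, ends alike. Origin at its very centre, 19 mm above what it lies on; x along the bore, level at first. One goes all the way onto the pin; the other has a hidden waist at mid-length and stops dead with the pin's nose about 37 mm inside. Which is which must be found by trying.
- tray: Fixed dark steel catch tray, 150 x 270 mm (its x, y), rim 20 mm high, walls 4 mm, floor 4 mm thick. Origin at the centre of its underside, on the bench. The two sleeves lie in it side by side, about 110 mm apart.
- vise: Fixed blue bench vise, about 120 x 110 mm, jaws up to 144 mm high, clamping the shank of a level gauge pin. Origin on the bench straight below pin_root; x is the pin's axis, pointing from the pin's tip into the vise; z up. Screw and handle stick out to its +y side.
- pin_root (a point): Centre of the front face of the brass collar (44 mm diameter) at the root of the gauge pin, on the pin's axis, 120 mm above the bench. Axes as vise: x points along the pin into the vise. A sleeve that is fully home has its end against this face, its centre 40 mm in front of it (x = -0.040).
- pin_tip (a point): Free end of the level steel gauge pin, on its axis, 90 mm in front of pin_root. The pin is 20 mm in diameter and tapers to 12 mm over its last 9 mm. A sleeve that sticks stops with its centre about 93 mm in front of pin_root.
- tote: Fixed open pale wooden tote, 160 x 180 mm outside (its x, y), 75 mm high, walls 8 mm, for good sleeves. Origin at the centre of its underside.
- tote_in (a point): Centre of the tote's inner floor, 8 mm above the bench; axes as the tote.
- crock: Fixed round grey stoneware crock, 188 mm across the rim, 90 mm high, walls 9 mm (about 160 mm clear inside), for sleeves to be remelted. Origin at the centre of its underside.
- crock_in (a point): Centre of the crock's inner floor, 10 mm above the bench.
- cup: Bystander: loose copper pouring cup, 72 mm across, 75 mm high, handle to its +y side. Origin at the centre of its underside.
- mould: Bystander: loose aluminium two-part mould lying open, 118 x 120 x 28 mm. Origin at the centre of its underside.
- stick: Bystander: loose wooden sprue stick, 190 x 22 x 12 mm, along its x. Origin at the centre of its underside.
- disc_1: Bystander: loose dark flat disc sinker, 68 mm diameter, 14 mm thick. Origin at the centre of its underside.
- disc_2: Bystander: a second disc sinker, the same.
There are look-alikes about, which are no part of the job. Leave any purple or yellow look-alike of the sleeve_b alone. What is shaped like the sleeve_a but red is not meant.

How it is judged:
By the outcome, as a careful person would: the job done as asked, in the order asked, and still so for the second after the job is handed in, with the robot touching nothing.
It also fails if it takes over 72 s, if anything falls off the work surface, if the arm or the gripper's body presses on something with over 40 N, if the wrist force passes 120 N, or if a joint passes its speed limit or range.

## Working session

There is one attempt and no reset: what is moved stays moved. The work goes in short steps, Python scripts to look and compute and a shell command to move; the robot and the scene stay as the last step left them, time stands still between calls to the robot, and variables do not carry over. Pictures are saved under pics/ and viewed, at most 10 in all, crops included, and the job is handed in when it is done.

```bash
mkdir -p pics
cat > h.py <<'E'
import numpy as np, cv2
from bench import ctrl
from scipy.spatial.transform import Rotation as R
def cloud(im,mask=None,T=None):
    d=im["depth"]; m=d>0
    if mask is not None: m&=mask
    v,u=np.nonzero(m); z=d[v,u].astype(float)
    p=cv2.undistortPoints(np.stack([u,v],1).astype(float)[:,None],np.array(im["camera_matrix"]),np.array(im["dist_coeffs"]))[:,0]
    c=np.stack([p[:,0]*z,-p[:,1]*z,-z,np.ones_like(z)],1)
    T=np.array(im["extrinsics"]) if T is None else T
    return (c@T.T)[:,:3],u,v
def wristT(im,s):
    T=np.eye(4);T[:3,:3]=R.from_rotvec(s["tool_rot"]).as_matrix();T[:3,3]=s["position"]
    return T@np.array(im["tool_from_camera"])
def save(im,n): cv2.imwrite(f"pics/{n}.png",im["color"][:,:,::-1])
E
python3 - <<'E'
from h import *
s=ctrl.get_state();print(s)
for c in("top","scene"):
    im=ctrl.get_image(c);save(im,c+"0")
    np.savez(c+"0.npz",**{k:np.array(v) for k,v in im.items()})
    for q in("sleeve_a","tray","vise","tote","crock","cup","mould","stick","disc_1"):
        for o in ctrl.outline_of(q,c):
            P,u,v=cloud(im,o["mask"])
            if len(P)==0: continue
            col=im["color"][o["mask"]].mean(0).round()
            print(c,q,round(o["confidence"],2),np.round(o["bbox"]),"med",np.median(P,0).round(3),"lo",np.percentile(P,2,0).round(3),"hi",np.percentile(P,98,0).round(3),col)
E
```

```text
{'time': 0.0, 'joint_positions': array([-1.0978722 ,  0.32180416, -0.07009579,  1.45164315,  0.02262589,
        1.37078998, -0.05690889]), 'qd': array([ 0.00033116, -0.00082731,  0.00132104,  0.00077917, -0.00043803,
       -0.00255817, -0.00099208]), 'joint_torque': array([ 1.54780682e-04, -4.91289032e+01, -4.04086858e-01, -3.12533534e+01,
       -6.38471358e-02,  4.34034888e-02,  1.75777309e-04]), 'position': array([0.28769814, 0.58228798, 0.23248981]), 'tool_rot': array([-7.14288043e-01, -3.05899751e+00,  2.87751483e-03]), 'ft_force': array([ 0.04857417,  0.02954187, -0.77904471]), 'torque': array([ 0.03506718,  0.03784914, -0.00758014]), 'grip_force': 0.0, 'grip_width': 0.9981424356381695}
top sleeve_a 0.92 [250. 339.  28.  40.] med [0.276 0.2   0.036] lo [0.238 0.174 0.013] hi [0.314 0.228 0.043] [130.  34.  32.]
top sleeve_a 0.86 [237. 268.  25.  32.] med [0.44  0.225 0.039] lo [0.403 0.204 0.004] hi [0.478 0.252 0.047] [103. 106. 113.]
top sleeve_a 0.77 [194. 263.  24.  36.] med [0.455 0.328 0.04 ] lo [0.416 0.308 0.009] hi [0.493 0.353 0.047] [111. 114. 122.]
top sleeve_a 0.
[... 3289 characters left out ...]
51 0.315 0.077] [138.  89.  65.]
scene mould 0.74 [338. 388.  57.  59.] med [ 0.72  -0.228  0.028] lo [ 0.658 -0.291  0.009] hi [ 0.783 -0.16   0.034] [171. 170. 173.]
scene stick 0.6 [259. 266.  69.  40.] med [ 0.383 -0.019  0.012] lo [ 0.293 -0.033 -0.   ] hi [ 0.475 -0.001  0.018] [175. 122.  84.]
scene disc_1 0.82 [272. 448.  32.  29.] med [ 0.659 -0.411  0.013] lo [ 0.628 -0.44   0.   ] hi [ 0.69  -0.379  0.019] [86. 87. 87.]
scene disc_1 0.76 [178. 337.  26.  25.] med [ 0.326 -0.298  0.014] lo [ 0.296 -0.326  0.006] hi [ 0.354 -0.267  0.02 ] [90. 92. 94.]
scene disc_1 0.34 [275. 332.  78.  88.] med [ 0.523 -0.164  0.022] lo [ 0.446 -0.265  0.004] hi [ 0.619 -0.091  0.093] [95. 92. 87.]
```

Run:
```python
from h import *
A=[]
for c in("top","scene"):
    im=dict(np.load(c+"0.npz"));P,u,v=cloud(im)
    for n,x,y in(("S1",.44,.222),("S2",.455,.326)):
        m=(abs(P[:,0]-x)<.07)&(abs(P[:,1]-y)<.048)&(P[:,2]>.030)&(P[:,2]<.06)
        Q=P[m];r=cv2.minAreaRect((Q[:,:2]*1000).astype(np.float32))
        mu=Q.mean(0);w=np.linalg.svd(Q[:,:2]-mu[:2],full_matrices=False)[2][0]
        print(c,n,m.sum(),mu.round(4),"yaw",np.degrees(np.arctan2(w[1],w[0])).round(1),"rect",np.round(r[0],1),np.round(r[1],1),round(r[2],1),"z90",np.percentile(Q[:,2],90).round(4))
    m=(P[:,0]>.45)&(P[:,0]<.8)&(P[:,1]>-.06)&(P[:,1]<.2)&(P[:,2]>.1)&(P[:,2]<.16)
    Q=P[m]
    g=np.zeros((380,380,3),np.uint8)
    for p,(a,b) in zip(Q,zip(v[m],u[m])):
        cv2.circle(g,(int((p[1]+.07)*1000*1.4),int((p[0]-.44)*1000)),2,[int(k) for k in im["color"][a,b][::-1]],-1)
    r=cv2.resize(im["color"],None,fx=1,fy=1)[:,:,::-1]
    A.append(np.vstack([cv2.resize(r[120:300,230:410] if c=="top" else r[200:380,270:450],(380,210)),g]))
cv2.imwrite("pics/pin.png",np.hstack(A))
```

```text
top S1 549 [0.441  0.2254 0.0397] yaw 167.5 rect [441.1 226.3] [38.4 79.9] 77.1 z90 0.0451
top S2 554 [0.4555 0.3306 0.0395] yaw -166.8 rect [455.4 331.8] [80.6 39.6] 12.8 z90 0.0445
scene S1 319 [0.4432 0.22   0.0385] yaw -11.2 rect [444.1 221.8] [41.5 82.3] 78.7 z90 0.0449
scene S2 292 [0.4592 0.3241 0.0382] yaw 12.8 rect [457.9 327.6] [80.9 43.5] 12.8 z90 0.0439
```

View pics/top0.png

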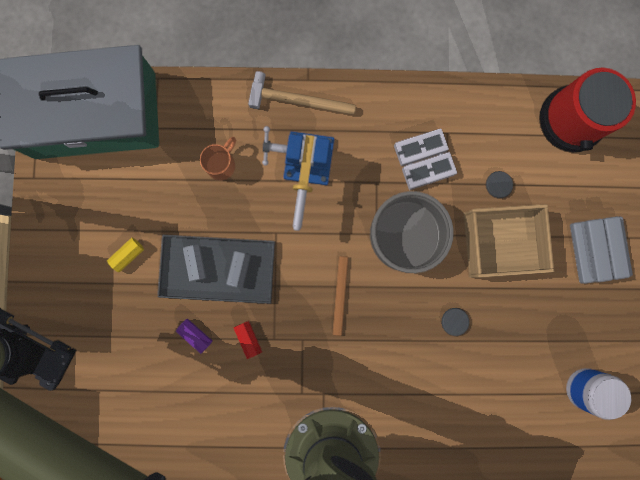

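View pics/pin.png

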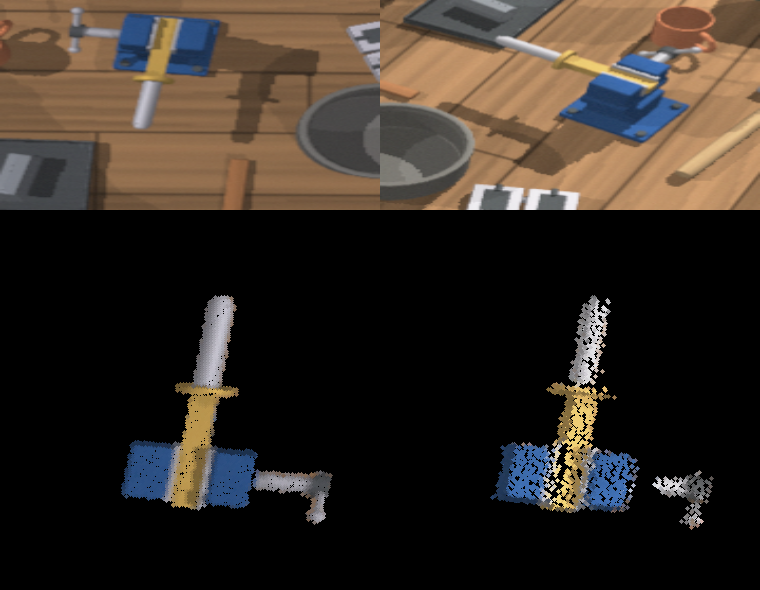

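```bash
cat >> h.py <<'E'
from scipy.optimize import least_squares
def fitcyl(P,r=.010,z0=.12):
    """level cylinder axis: y=a+b*(x-.585); z=c ; robust radial residual"""
    f=lambda p: np.hypot((P[:,1]-p[0]-p[1]*(P[:,0]-.585))*np.cos(np.arctan(p[1])),P[:,2]-p[2])-r
    s=least_squares(f,[np.median(P[:,1]),-.1,z0],loss="soft_l1",f_scale=.002)
    return s.x,np.sqrt(np.mean(s.fun**2))
def pin(P):
    m=(P[:,0]>.535)&(P[:,0]<.622)&(abs(P[:,1]-.085)<.04)&(P[:,2]>.10)&(P[:,2]<.15)
    x,e=fitcyl(P[m]);Q=P[m]
    C=P[(P[:,0]>.6)&(P[:,0]<.65)&(P[:,2]>.1)&(P[:,2]<.15)&(abs(P[:,1]-.078)<.03)]
    d=abs(C[:,1]-x[0]-x[1]*(C[:,0]-.585)); C=C[(d>.014)]
    print("pin y@.585 %.4f slope %.4f (%.1fdeg) z %.4f n%d rms %.4f"%(x[0],x[1],np.degrees(np.arctan(x[1])),x[2],m.sum(),e),"tipx",np.percentile(Q[:,0],[0,1,3]).round(4),"collar x",np.percentile(C[:,0],[5,20,50,90]).round(4),"y",C[:,1].mean().round(4))
def plan(pos=None,yaw=None,s=None):
    """slide/angular numbers to bring TCP to pos, tool down with x axis along yaw (mod 180)"""
    s=s or ctrl.get_state();Rm=R.from_rotvec(s["tool_rot"]).as_matrix()
    cur=np.degrees(np.arctan2(Rm[1,0],Rm[0,0])); 
    print("t",round(s["time"],2),"pos",s["position"].round(4),"yaw",cur.round(2),"tilt",np.degrees(np.arccos(-Rm[2,2])).round(2),"F",s["ft_force"].round(1),"w",round(s["grip_width"]*87,1),"gf",round(s["grip_force"],1),"j7",s["joint_positions"][6].round(2))
    if pos is not None: print("slide",(Rm.T@(np.array(pos)-s["position"])/.25).round(3))
    if yaw is not None:
        d=(yaw-cur+90)%180-90
        b=R.from_euler("z",cur+d,degrees=True).as_matrix()@np.diag([1,-1,-1.])
        print("angular",(np.degrees(R.from_matrix(Rm.T@b).as_rotvec())/30).round(3))
E
python3 - <<'E'
from h import *
for c in("top","scene"):
    im=dict(np.load(c+"0.npz"));pin(cloud(im)[0])
plan([.456,.329,.20],12.8)
E
```

```text
pin y@.585 0.0815 slope -0.1374 (-7.8deg) z 0.1215 n412 rms 0.0047 tipx [0.5359 0.5365 0.5386] collar x [0.6143 0.6155 0.6191 0.624 ] y 0.0781
pin y@.585 0.0790 slope -0.1888 (-10.7deg) z 0.1218 n294 rms 0.0045 tipx [0.5355 0.5367 0.5388] collar x [0.6156 0.618  0.6214 0.6383] y 0.0702
t 1.0 pos [0.2879 0.5828 0.2336] yaw 153.71 tilt 0.0 F [-1.   1.  -0.6] w 86.7 gf 0.0 j7 -0.06
slide [-1.052 -0.612  0.134]
angular [ 0.     0.    -1.303]
```

```bash
python3 -m inch '[{"slide":[-0.18,-0.1,0],"angular":[0,0,-0.25],"claw":1},{"slide":[-0.35,-0.2,0],"angular":[0,0,-0.5],"claw":1},{"slide":[-0.52,-0.3,0],"angular":[0,0,-0.75],"claw":1},{"slide":[-0.7,-0.41,0],"angular":[0,0,-1],"claw":1},{"slide":[-0.87,-0.51,0],"angular":[0,0,-1],"claw":1},{"slide":[-1,-0.6,0],"angular":[0,0,-1],"claw":1},{"slide":[-1,-0.6,0],"angular":[0,0,-1],"claw":1},{"slide":[-1,-0.6,0],"angular":[0,0,-1],"claw":1}]'
python3 - <<'E'
from h import *
s=ctrl.get_state();im=ctrl.get_image("wrist");save(im,"w1");T=wristT(im,s)
P,u,v=cloud(im,None,T)
print("cam",T[:3,3].round(3),-T[:3,2].round(2))
for o in ctrl.outline_of("sleeve_b","wrist"):
    Q=cloud(im,o["mask"],T)[0]
    col=im["color"][o["mask"]].mean(0).round()
    if len(Q)<50: continue
    Q=Q[Q[:,2]>.025]
    r=cv2.minAreaRect((Q[:,:2]*1000).astype(np.float32))
    print(o["confidence"],np.round(o["bbox"]),col,np.round(r[0],1),np.round(r[1],1),round(r[2],1),np.percentile(Q[:,2],[50,90]).round(4))
plan([.456,.329,.08],12.8)
E
```

```text
time: 1.8
position: [0.4463, 0.3367, 0.2339]
tool_rot: [-0.097, 3.14, 0.001]
ft_force: [-0.7, 0.4, 0.2]
grip_width: 1.002
grip_force: 0.0
cam [0.37  0.331 0.385] [ 0.28  0.02 -0.96]
0.92 [488. 242.  90.  76.] [240. 225.   1.] [472.6 499.1] [39.7 80.3] 44.0 [0.0367 0.0389]
0.81 [217. 198.  58.  91.] [175. 185. 192.] [441.4 227. ] [38.2 80.9] 77.7 [0.0403 0.0427]
0.75 [323. 220.  48.  89.] [181. 190. 197.] [455.6 332.2] [80.5 38. ] 12.8 [0.0409 0.0429]
0.63 [330.  37.  96.  73.] [146.  75. 187.] [283.4 328.9] [80.4 38.4] 50.4 [0.0365 0.0389]
0.62 [191.  32.  73.  64.] [225.  43.  28.] [290.1 208.3] [52.  38.8] 24.6 [0.0365 0.0388]
t 1.9 pos [0.4447 0.339  0.2336] yaw -176.17 tilt 0.05 F [0.2 0.8 0. ] w 87.1 gf 0.0 j7 0.94
slide [-0.043 -0.043  0.615]
angular [ 0.002 -0.    -0.299]
```

View pics/w1.png

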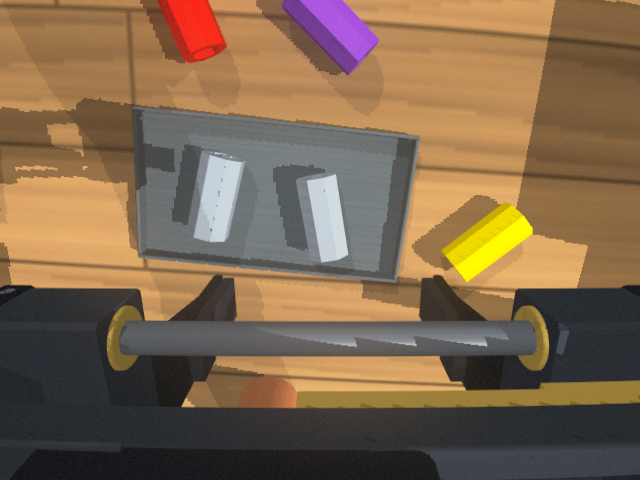

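The wrist view shows the tray with the two grey sleeves at about (218,197) and (322,218); the red, purple and yellow look-alikes lie outside it. I'll grasp the right one first.

```bash
python3 -m inch '[{"slide":[-0.042,-0.03,0.15],"angular":[0,0,-0.25],"claw":1},{"slide":[-0.042,-0.03,0.3],"angular":[0,0,-0.3],"claw":1},{"slide":[-0.042,-0.03,0.45],"angular":[0,0,-0.3],"claw":1},{"slide":[-0.042,-0.03,0.55],"angular":[0,0,-0.3],"claw":1},{"slide":[-0.042,-0.03,0.65],"angular":[0,0,-0.3],"claw":1},{"slide":[-0.042,-0.03,0.7],"angular":[0,0,-0.3],"claw":1},{"slide":[-0.042,-0.03,0.7],"angular":[0,0,-0.3],"claw":1}]' 30
python3 - <<'E'
from h import *
plan([.4556,.3322,.028],12.8)
E
```

```text
time: 2.6
position: [0.4546, 0.3312, 0.0567]
tool_rot: [0.351, -3.118, 0.003]
ft_force: [-0.1, 0.6, -0.0]
grip_width: 1.001
grip_force: 0.0
t 2.6 pos [0.4546 0.3312 0.0567] yaw -167.14 tilt 0.22 F [-0.1  0.6 -0. ] w 87.1 gf 0.0 j7 1.13
slide [-0.005  0.003  0.115]
angular [-0.002 -0.007  0.002]
```

```bash
python3 -m inch '[{"slide":[-0.005,0.003,0.07],"angular":[0,0,0],"claw":1},{"slide":[-0.005,0.003,0.115],"angular":[0,0,0],"claw":1},{"slide":[-0.005,0.003,0.115],"angular":[0,0,0],"claw":1},{"slide":[-0.005,0.003,0.115],"angular":[0,0,0],"claw":-1},{"slide":[-0.005,0.003,0.115],"angular":[0,0,0],"claw":-1},{"slide":[-0.005,0.003,0.115],"angular":[0,0,0],"claw":-1},{"slide":[-0.005,0.003,0.115],"angular":[0,0,0],"claw":-1},{"slide":[-0.005,0.003,0.115],"angular":[0,0,0],"claw":-1},{"slide":[-0.005,0.003,0.115],"angular":[0,0,0],"claw":-1},{"slide":[-0.005,0.003,0.115],"angular":[0,0,0],"claw":-1}]' 30
python3 - <<'E'
from h import *
plan([.4556,.3322,.22],-8)
E
```

```text
time: 3.6
position: [0.4577, 0.332, 0.0299]
tool_rot: [-0.348, 3.122, 0.001]
ft_force: [-0.4, 1.2, 1.4]
grip_width: 0.451
grip_force: 1.1
t 3.6 pos [0.4577 0.332  0.0299] yaw -167.29 tilt 0.03 F [-0.4  1.2  1.4] w 39.3 gf 1.1 j7 1.13
slide [ 0.008  0.003 -0.76 ]
angular [0.001 0.    0.69 ]
```

```bash
python3 -m inch '[{"slide":[0,0,0],"angular":[0,0,0],"claw":-1},{"slide":[0,0,0],"angular":[0,0,0],"claw":-1},{"slide":[0,0,-0.1],"angular":[0,0,0],"claw":-1},{"slide":[0,0,-0.25],"angular":[0,0,0],"claw":-1},{"slide":[0,0,-0.4],"angular":[0,0,0],"claw":-1},{"slide":[0,0,-0.55],"angular":[0,0,0.2],"claw":-1},{"slide":[0,0,-0.7],"angular":[0,0,0.4],"claw":-1},{"slide":[0,0,-0.76],"angular":[0,0,0.6],"claw":-1},{"slide":[0,0,-0.76],"angular":[0,0,0.69],"claw":-1}]' 30
python3 - <<'E'
from h import *
plan([.44,.102,.22],-8)
E
```

```text
time: 4.5
position: [0.4587, 0.3322, 0.2225]
tool_rot: [0.224, 3.13, 0.004]
ft_force: [-0.1, -0.4, -3.5]
grip_width: 0.434
grip_force: 30.0
t 4.5 pos [0.4587 0.3322 0.2225] yaw 171.82 tilt 0.24 F [-0.1 -0.4 -3.5] w 37.7 gf 30.0 j7 0.76
slide [-0.057 -0.922  0.007]
angular [ 0.006  0.006 -0.006]
```

```bash
python3 -m inch '[{"slide":[-0.01,-0.15,0],"angular":[0,0,0],"claw":-1},{"slide":[-0.02,-0.33,0],"angular":[0,0,0],"claw":-1},{"slide":[-0.03,-0.5,0],"angular":[0,0,0],"claw":-1},{"slide":[-0.04,-0.67,0],"angular":[0,0,0],"claw":-1},{"slide":[-0.055,-0.82,0],"angular":[0,0,0],"claw":-1},{"slide":[-0.057,-0.92,0],"angular":[0,0,0],"claw":-1},{"slide":[-0.057,-0.92,0],"angular":[0,0,0],"claw":-1},{"slide":[-0.057,-0.92,0],"angular":[0,0,0],"claw":-1},{"slide":[-0.057,-0.92,0],"angular":[0,0,0],"claw":-1}]' 30
python3 - <<'E'
from h import *
s=ctrl.get_state();im=ctrl.get_image("wrist");save(im,"w2");T=wristT(im,s)
np.savez("w2.npz",T=T,**{k:np.array(v) for k,v in im.items()})
P,u,v=cloud(im,None,T);plan()
m=(P[:,2]>.09)&(P[:,2]<.15)&(P[:,0]>.5)&(P[:,0]<.66)&(abs(P[:,1]-.08)<.05)
Q=P[m];print(m.sum(),Q.min(0),Q.max(0))
for x in np.arange(.515,.65,.01):
    q=Q[abs(Q[:,0]-x)<.004]
    if len(q)>5: print(x.round(3),len(q),"y",np.percentile(q[:,1],[3,50,97]).round(4),"z",np.percentile(q[:,2],[10,50,97]).round(4))
# held sleeve
m=(abs(P[:,0]-s["position"][0])<.08)&(abs(P[:,1]-s["position"][1])<.03)&(P[:,2]>.17)&(P[:,2]<.24)
print("held",m.sum(),P[m].min(0) if m.any() else "")
E
```

```text
time: 5.4
position: [0.4394, 0.1029, 0.2193]
tool_rot: [-0.217, -3.133, 0.0]
ft_force: [-0.1, -0.2, -3.0]
grip_width: 0.436
grip_force: 30.0
t 5.45 pos [0.4395 0.1031 0.2194] yaw 172.13 tilt 0.04 F [ 0.1  0.1 -3.6] w 38.0 gf 30.0 j7 1.12Traceback (most recent call last):
  File "<stdin>", line 6, in <module>
    return umr_minimum(a, axis, None, out, keepdims, initial, where)
ValueError: zero-size array to reduction operation minimum which has no identity
```

View pics/w2.png

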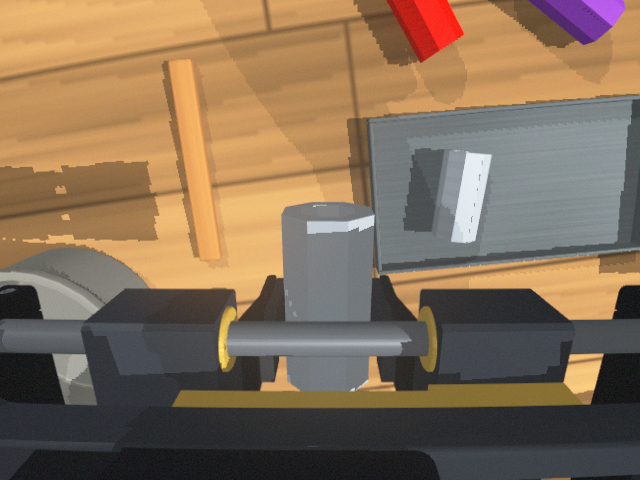

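The wrist camera faces away from the pin: it shows the held sleeve at (328,290), square in the fingers, and the other sleeve in the tray at (462,195). I'll refine the pin estimate from the top view, which agreed with the wrist view on the sleeve positions.

Run:
```python
from h import *
for c in("top","scene"):
    im=dict(np.load(c+"0.npz"));P,u,v=cloud(im)
    col=im["color"][v,u].astype(int)
    m=(P[:,0]>.5)&(P[:,0]<.66)&(abs(P[:,1]-.08)<.035)&(P[:,2]>.10)&(P[:,2]<.15)
    Q=P[m];cc=col[m];brass=(cc[:,0]-cc[:,2]>40)
    S=Q[~brass&(Q[:,0]<.615)];B=Q[brass]
    print(c,"tip x",np.sort(S[:,0])[[0,3,8,15]].round(4))
    for x in np.arange(.525,.62,.01):
        q=S[abs(S[:,0]-x)<.005]
        if len(q)>5: print(x.round(3),len(q),"y",q[:,1].mean().round(4),np.percentile(q[:,1],[5,95]).round(4),"z",np.percentile(q[:,2],[10,50,90]).round(4))
    print("brass x",np.sort(B[:,0])[[0,5,15]].round(4))
    W=B[B[:,0]<.628];print("collar y",np.percentile(W[:,1],[2,98]).round(4),"x",W[:,0].mean().round(4),"brass rear y",[B[abs(B[:,0]-x)<.006][:,1].mean().round(4) for x in(.64,.65)])
# held sleeve in wrist
im=dict(np.load("w2.npz"));T=im["T"]
P,u,v=cloud(im,None,T);m=(u>290)&(u<365)&(v>195)&(v<300)&(P[:,2]>.17)&(P[:,2]<.26)
Q=P[m];print("held",m.sum(),"x",Q[:,0].min().round(4),np.percentile(Q[:,0],2).round(4),"z",np.percentile(Q[:,2],[50,90,98]).round(4),"y",np.percentile(Q[:,1],[1,99]).round(4))
```

```text
top tip x [0.5274 0.5279 0.5301 0.5321]
0.525 8 y 0.089 [0.0848 0.0945] z [0.1218 0.1272 0.1306]
0.535 40 y 0.0879 [0.0798 0.0954] z [0.1224 0.1268 0.1306]
0.545 42 y 0.0868 [0.0778 0.0954] z [0.1251 0.1293 0.1321]
0.555 37 y 0.0849 [0.0758 0.0933] z [0.1252 0.1289 0.1317]
0.565 44 y 0.0843 [0.0759 0.0934] z [0.126  0.1292 0.1316]
0.575 37 y 0.0823 [0.0738 0.0913] z [0.1243 0.1274 0.1327]
0.585 44 y 0.0815 [0.0738 0.0893] z [0.1256 0.129  0.1315]
0.595 38 y 0.0803 [0.0718 0.0894] z [0.125  0.1283 0.1328]
0.605 44 y 0.0784 [0.0698 0.0873] z [0.1254 0.1296 0.1319]
0.615 18 y 0.0786 [0.0699 0.0875] z [0.1242 0.1269 0.1334]
brass x [0.5549 0.6144 0.6155]
collar y [0.0567 0.0983] x 0.6185 brass rear y [np.float64(0.074), np.float64(0.0721)]
scene tip x [0.527  0.53   0.5319 0.5355]
0.535 25 y 0.0837 [0.0766 0.0925] z [0.1209 0.1265 0.1317]
0.545 31 y 0.0812 [0.0759 0.0905] z [0.1193 0.1289 0.1329]
0.555 32 y 0.08 [0.0728 0.0904] z [0.1213 0.1283 0.133 ]
0.565 29 y 0.0791 [0.0724 0.0871] z [0.1211 0.1283 0.1319]
0.575 31 y 0.0774 [0.072  0.0856] z [0.1207 0.1278 0.1313]
0.585 33 y 0.0766 [0.0711 0.0853] z [0.119  0.1284 0.1308]
0.595 29 y 0.0746 [0.0689 0.0842] z [0.1231 0.1275 0.1329]
0.605 33 y 0.0737 [0.0669 0.0815] z [0.1214 0.128  0.1318]
0.615 10 y 0.0732 [0.0641 0.0818] z [0.1229 0.1309 0.1323]
brass x [0.5563 0.5922 0.6168]
collar y [0.053  0.0913] x 0.6191 brass rear y [np.float64(0.0703), np.float64(0.0691)]
held 7131 x 0.3954 0.3962 z [0.2305 0.2321 0.2327] y [0.0901 0.122 ]
```

```bash
cat >> h.py <<'E'
ROOT=np.array([.6175,.0772,.120]);AX=np.array([np.cos(np.radians(7.6)),-np.sin(np.radians(7.6)),0])
def onpin(c,off=-.0018,dz=.0065,lat=0):
    """plan to put sleeve centre at c (m, negative) along pin axis"""
    s=ctrl.get_state();d=s["position"]-ROOT;n=np.array([-AX[1],AX[0],0])
    print("now c %.4f lat %.4f dz %.4f"%(d@AX+off,d@n,d[2]-dz),"Fax %.1f lat %.1f z %.1f"%(s["ft_force"]@AX,s["ft_force"]@n,s["ft_force"][2]),"M",s["torque"].round(2))
    plan(ROOT+AX*(c-off)+n*lat+[0,0,dz],-7.6,s)
E
python3 -c "
from h import *
onpin(-.145)"
```

```text
now c -0.1817 lat 0.0021 dz 0.0929 Fax 0.1 lat 0.1 z -3.6 M [ 0.01  0.01 -0.03]
t 5.45 pos [0.4395 0.1031 0.2194] yaw 172.13 tilt 0.04 F [ 0.1  0.1 -3.6] w 38.0 gf 30.0 j7 1.12
slide [-0.147 -0.008  0.372]
angular [-0.001 -0.001 -0.009]
```

```bash
python3 -m inch '[{"slide":[0,-0.008,0.13],"angular":[0,0,-0.009],"claw":-1},{"slide":[0,-0.008,0.27],"angular":[0,0,-0.009],"claw":-1},{"slide":[-0.03,-0.008,0.372],"angular":[0,0,-0.009],"claw":-1},{"slide":[-0.147,-0.008,0.372],"angular":[0,0,-0.009],"claw":-1},{"slide":[-0.147,-0.008,0.372],"angular":[0,0,-0.009],"claw":-1},{"slide":[-0.147,-0.008,0.372],"angular":[0,0,-0.009],"claw":-1},{"slide":[-0.147,-0.008,0.372],"angular":[0,0,-0.009],"claw":-1}]' 30
python3 -c "
from h import *
im=ctrl.get_image('scene');cv2.imwrite('pics/s1.png',cv2.resize(im['color'][200:320,300:460,::-1],(800,600)))
onpin(-.098)"
```

```text
time: 6.15
position: [0.4754, 0.0957, 0.1268]
tool_rot: [-0.209, -3.134, -0.0]
ft_force: [-0.5, 0.3, -3.1]
grip_width: 0.433
grip_force: 30.0
now c -0.1451 lat -0.0005 dz 0.0004 Fax 0.0 lat -0.5 z -3.3 M [ 0.1  -0.    0.05]
t 6.2 pos [0.4754 0.0957 0.1269] yaw 172.36 tilt 0.02 F [-0.  -0.5 -3.3] w 37.8 gf 30.0 j7 1.2
slide [-0.188  0.002  0.002]
angular [ 0.    -0.001 -0.001]
```

View pics/s1.png

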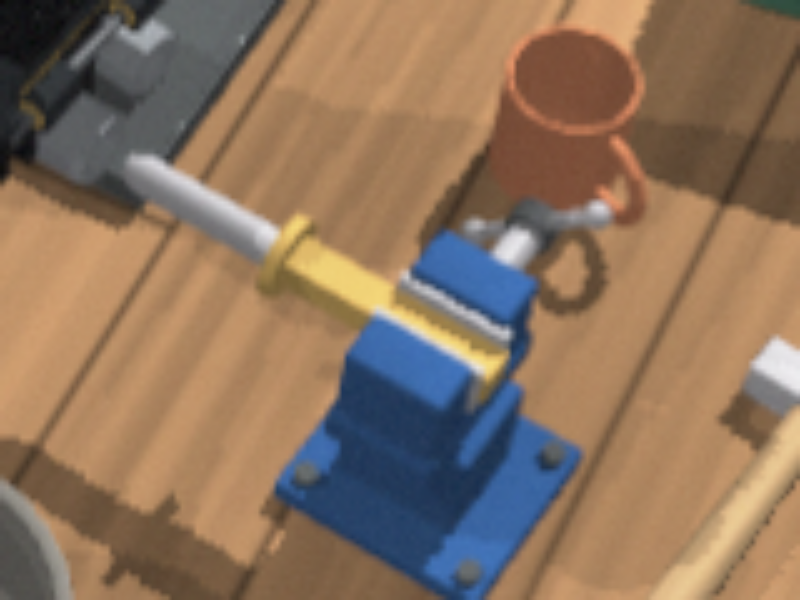

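The scene crop shows the held sleeve's front end (about (85,140)) lined up just short of the pin tip (140,165). I'll advance gently.

```bash
python3 -m inch '[{"slide":[-0.03,0.002,0.002],"angular":[0,0,0],"claw":-1},{"slide":[-0.055,0.002,0.002],"angular":[0,0,0],"claw":-1},{"slide":[-0.075,0.002,0.002],"angular":[0,0,0],"claw":-1},{"slide":[-0.09,0.002,0.002],"angular":[0,0,0],"claw":-1},{"slide":[-0.105,0.002,0.002],"angular":[0,0,0],"claw":-1},{"slide":[-0.12,0.002,0.002],"angular":[0,0,0],"claw":-1}]' 30
python3 -c "
from h import *
onpin(-.098)"
```

```text
time: 6.8
position: [0.5059, 0.0914, 0.1263]
tool_rot: [-0.211, -3.134, -0.0]
ft_force: [0.6, -0.6, -4.2]
grip_width: 0.432
grip_force: 30.0
now c -0.1142 lat -0.0007 dz -0.0002 Fax 0.7 lat -0.5 z -4.2 M [ 0.05  0.04 -0.05]
t 6.8 pos [0.5059 0.0914 0.1263] yaw 172.28 tilt 0.01 F [ 0.6 -0.6 -4.2] w 37.5 gf 30.0 j7 1.24
slide [-0.065  0.003 -0.001]
angular [ 0.    -0.    -0.004]
```

```bash
python3 -m inch '[{"slide":[-0.015,0.003,0],"angular":[0,0,0],"claw":-1},{"slide":[-0.03,0.003,0],"angular":[0,0,0],"claw":-1},{"slide":[-0.045,0.003,0],"angular":[0,0,0],"claw":-1},{"slide":[-0.06,0.003,0],"angular":[0,0,0],"claw":-1},{"slide":[-0.065,0.003,0],"angular":[0,0,0],"claw":-1},{"slide":[-0.07,0.003,0],"angular":[0,0,0],"claw":-1}]' 30
python3 -c "
from h import *
onpin(-.092)"
```

```text
time: 7.4
position: [0.5232, 0.0898, 0.1263]
tool_rot: [-0.212, -3.134, -0.0]
ft_force: [0.3, 0.6, -3.4]
grip_width: 0.434
grip_force: 30.0
now c -0.0969 lat -0.0000 dz -0.0002 Fax 0.2 lat 0.7 z -3.4 M [ 0.1  -0.02 -0.  ]
t 7.4 pos [0.5232 0.0898 0.1263] yaw 172.28 tilt 0.01 F [ 0.3  0.6 -3.4] w 37.7 gf 30.0 j7 1.26
slide [-0.02   0.    -0.001]
angular [-0.    -0.    -0.004]
```

```bash
python3 -m inch '[{"slide":[-0.006,0,0],"angular":[0,0,0],"claw":-1},{"slide":[-0.012,0,0],"angular":[0,0,0],"claw":-1},{"slide":[-0.018,0,0],"angular":[0,0,0],"claw":-1},{"slide":[-0.022,0,0],"angular":[0,0,0],"claw":-1}]' 30
python3 -c "
from h import *
onpin(-.088)"
```

```text
time: 7.8
position: [0.5276, 0.0888, 0.1262]
tool_rot: [-0.211, -3.132, 0.001]
ft_force: [-5.8, -1.5, -1.2]
grip_width: 0.428
grip_force: 30.0
now c -0.0924 lat -0.0004 dz -0.0003 Fax -5.6 lat -2.3 z -1.2 M [-0.22  1.16 -0.04]
t 7.8 pos [0.5276 0.0888 0.1262] yaw 172.27 tilt 0.15 F [-5.8 -1.5 -1.2] w 37.2 gf 30.0 j7 1.26
slide [-0.018  0.001 -0.001]
angular [-0.001 -0.005 -0.004]
```

```bash
python3 -m inch '[{"slide":[-0.004,0.001,0],"angular":[0,0,0],"claw":-1},{"slide":[-0.004,0.001,0],"angular":[0,0,0],"claw":-1}]' 30
python3 -c "
from h import *
onpin(-.088)"
```

```text
time: 8.0
position: [0.5277, 0.0888, 0.1261]
tool_rot: [-0.211, -3.13, 0.001]
ft_force: [-6.8, -1.5, 1.6]
grip_width: 0.438
grip_force: 30.0
now c -0.0923 lat -0.0003 dz -0.0004 Fax -6.5 lat -2.4 z 1.6 M [-0.17  1.5  -0.  ]
t 8.0 pos [0.5277 0.0888 0.1261] yaw 172.28 tilt 0.26 F [-6.8 -1.5  1.6] w 38.1 gf 30.0 j7 1.27
slide [-0.017  0.001 -0.002]
angular [-0.002 -0.009 -0.004]
```

```bash
python3 -m inch '[{"slide":[-0.008,0.002,-0.002],"angular":[0,0,0],"claw":-1},{"slide":[-0.008,0.002,-0.002],"angular":[0,0,0],"claw":-1}]' 30
python3 -c "
from h import *
onpin(-.15)"
```

```text
time: 8.2
position: [0.5282, 0.0887, 0.1261]
tool_rot: [-0.211, -3.126, 0.003]
ft_force: [-9.4, -2.5, 2.8]
grip_width: 0.434
grip_force: 30.0
now c -0.0919 lat -0.0004 dz -0.0004 Fax -9.0 lat -3.7 z 2.8 M [-0.41  2.27 -0.1 ]
t 8.2 pos [0.5282 0.0887 0.1261] yaw 172.27 tilt 0.48 F [-9.4 -2.5  2.8] w 37.8 gf 30.0 j7 1.27
slide [0.233 0.001 0.   ]
angular [-0.005 -0.015 -0.004]
```

Stopped dead at c ≈ -92 mm, as the waisted sleeve should, so this one is for the crock. Drawing off.

```bash
python3 -m inch '[{"slide":[0.02,0,0],"angular":[0,0,0],"claw":-1},{"slide":[0.06,0,0],"angular":[0,0,0],"claw":-1},{"slide":[0.12,0,0],"angular":[0,0,0],"claw":-1},{"slide":[0.18,0,0],"angular":[0,0,0],"claw":-1},{"slide":[0.25,0,0],"angular":[0,0,0],"claw":-1},{"slide":[0.3,0,0],"angular":[0,0,0],"claw":-1},{"slide":[0.3,0,-0.15],"angular":[0,0,0],"claw":-1},{"slide":[0.3,0,-0.33],"angular":[0,0,0],"claw":-1},{"slide":[0.3,0,-0.4],"angular":[0,0,0],"claw":-1}]' 30
python3 - <<'E'
from h import *
im=dict(np.load("top0.npz"));P=cloud(im)[0]
m=(abs(P[:,0]-.53)<.12)&(abs(P[:,1]+.175)<.12)&(P[:,2]>.083)&(P[:,2]<.1);Q=P[m]
f=lambda p:np.hypot(Q[:,0]-p[0],Q[:,1]-p[1])-p[2]
print("crock",least_squares(f,[.53,-.175,.09],loss="soft_l1",f_scale=.003).x.round(4),m.sum())
m=(abs(P[:,0]-.51)<.12)&(abs(P[:,1]+.41)<.12)&(P[:,2]>.066)&(P[:,2]<.09);Q=P[m]
print("tote",cv2.minAreaRect((Q[:,:2]*1000).astype(np.float32)),m.sum())
plan([.53,-.173,.225],-7.6)
E
```

```text
time: 9.1
position: [0.4593, 0.1003, 0.2314]
tool_rot: [0.211, 3.127, 0.005]
ft_force: [0.8, 0.8, -4.2]
grip_width: 0.43
grip_force: 30.0
crock [ 0.5294 -0.1735  0.089 ] 1076
tote ((513.3621826171875, -414.58172607421875), (159.5472869873047, 184.7263946533203), 4.386289596557617) 1061
t 9.1 pos [0.4593 0.1003 0.2314] yaw 172.3 tilt 0.47 F [ 0.8  0.8 -4.2] w 37.4 gf 30.0 j7 1.15
slide [-0.427 -1.045  0.025]
angular [ 0.008  0.014 -0.003]
```

```bash
python3 -m inch '[{"slide":[-0.05,-0.15,0],"angular":[0,0,0],"claw":-1},{"slide":[-0.1,-0.33,0],"angular":[0,0,0],"claw":-1},{"slide":[-0.18,-0.5,0],"angular":[0,0,0],"claw":-1},{"slide":[-0.26,-0.67,0],"angular":[0,0,0],"claw":-1},{"slide":[-0.34,-0.83,0],"angular":[0,0,0],"claw":-1},{"slide":[-0.42,-1,0],"angular":[0,0,0],"claw":-1},{"slide":[-0.425,-1,0],"angular":[0,0,0],"claw":-1},{"slide":[-0.425,-1,0],"angular":[0,0,0],"claw":-1}]' 30
python3 - <<'E'
from h import *
plan([.531,-.1735,.10],-7.6)
E
```

```text
time: 9.9
position: [0.529, -0.1636, 0.2266]
tool_rot: [0.216, 3.134, -0.0]
ft_force: [1.1, 0.6, -3.6]
grip_width: 0.43
grip_force: 30.0
t 9.9 pos [ 0.529  -0.1636  0.2266] yaw 172.12 tilt 0.01 F [ 1.1  0.6 -3.6] w 37.4 gf 30.0 j7 1.75
slide [-0.013 -0.038  0.506]
angular [-0.     0.    -0.009]
```

```bash
python3 -m inch '[{"slide":[-0.01,-0.038,0.15],"angular":[0,0,0],"claw":-1},{"slide":[-0.01,-0.038,0.3],"angular":[0,0,0],"claw":-1},{"slide":[-0.01,-0.038,0.45],"angular":[0,0,0],"claw":-1},{"slide":[-0.01,-0.038,0.58],"angular":[0,0,0],"claw":-1},{"slide":[-0.01,-0.038,0.66],"angular":[0,0,0],"claw":-1},{"slide":[-0.01,-0.038,0.71],"angular":[0,0,0],"claw":-1},{"slide":[-0.01,-0.038,0.71],"angular":[0,0,0],"claw":-1},{"slide":[-0.01,-0.038,0.71],"angular":[0,0,0],"claw":-1}]' 30
python3 - <<'E'
from h import *
plan([.531,-.1735,.0365],-7.6)
E
```

```text
time: 10.7
position: [0.5311, -0.1716, 0.0502]
tool_rot: [0.21, 3.133, 0.0]
ft_force: [-0.3, 0.3, -3.5]
grip_width: 0.433
grip_force: 30.0
t 10.7 pos [ 0.5311 -0.1716  0.0502] yaw 172.35 tilt 0.09 F [-0.3  0.3 -3.5] w 37.7 gf 30.0 j7 1.86
slide [-0.    -0.007  0.055]
angular [ 0.001  0.003 -0.002]
```

```bash
python3 -m inch '[{"slide":[0,0,0.02],"angular":[0,0,0],"claw":-1},{"slide":[0,0,0.04],"angular":[0,0,0],"claw":-1},{"slide":[0,0,0.052],"angular":[0,0,0],"claw":-1},{"slide":[0,0,0.056],"angular":[0,0,0],"claw":-1},{"slide":[0,0,0.056],"angular":[0,0,0],"claw":-1}]' 30
```

```text
time: 11.2
position: [0.5305, -0.1722, 0.0359]
tool_rot: [0.212, 3.134, 0.001]
ft_force: [-1.6, 0.9, 2.4]
grip_width: 0.437
grip_force: 30.0
```

```bash
python3 -m inch '[{"slide":[0,0,0],"angular":[0,0,0],"claw":0.3},{"slide":[0,0,0],"angular":[0,0,0],"claw":0.3},{"slide":[0,0,0],"angular":[0,0,0],"claw":0.3},{"slide":[0,0,0],"angular":[0,0,0],"claw":0.3},{"slide":[0,0,-0.08],"angular":[0,0,0],"claw":0.3},{"slide":[0,0,-0.2],"angular":[0,0,0],"claw":0.3},{"slide":[0,0,-0.38],"angular":[0,0,0],"claw":0.3},{"slide":[0,0,-0.56],"angular":[0,0,0],"claw":0.3},{"slide":[0,0,-0.72],"angular":[0,0,0],"claw":0.3},{"slide":[0,0,-0.76],"angular":[0,0,0],"claw":0.3}]' 30
python3 - <<'E'
from h import *
plan([.4414,.227,.22],-12.3)
im=ctrl.get_image("wrist");save(im,"w3")
E
```

```text
time: 12.2
position: [0.5327, -0.1733, 0.2305]
tool_rot: [0.211, 3.126, -0.001]
ft_force: [-0.3, -0.5, 0.4]
grip_width: 0.649
grip_force: 0.0
t 12.2 pos [ 0.5327 -0.1733  0.2305] yaw 172.27 tilt 0.5 F [-0.3 -0.5  0.4] w 56.5 gf 0.0 j7 1.77
slide [0.578 1.538 0.037]
angular [0.001 0.017 0.152]
```

View pics/w3.png

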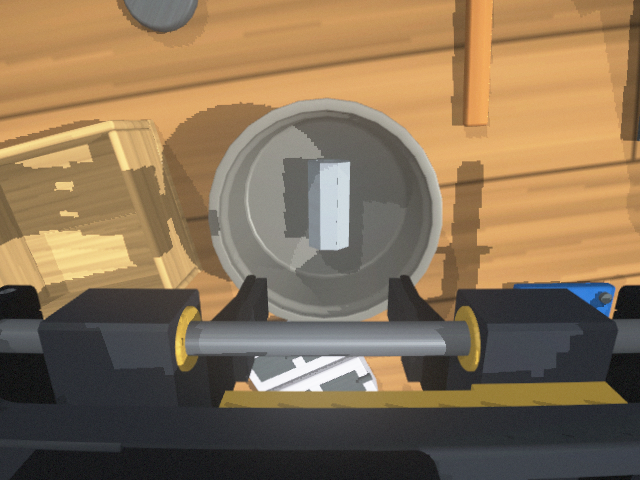

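The first sleeve lies flat in the crock at (330,205). Going back for the second.

```bash
python3 -m inch '[{"slide":[0.1,0.15,0],"angular":[0,0,0],"claw":1},{"slide":[0.2,0.3,0],"angular":[0,0,0],"claw":1},{"slide":[0.3,0.45,0],"angular":[0,0,0],"claw":1},{"slide":[0.4,0.62,0],"angular":[0,0,0],"claw":1},{"slide":[0.5,0.78,0],"angular":[0,0,0],"claw":1},{"slide":[0.57,0.95,0],"angular":[0,0,0],"claw":1},{"slide":[0.58,1,0],"angular":[0,0,0.15],"claw":1}]' 30
python3 -m inch '[{"slide":[0,0.15,0],"angular":[0,0,0],"claw":1},{"slide":[0,0.32,0],"angular":[0,0,0],"claw":1},{"slide":[0,0.48,0],"angular":[0,0,0],"claw":1},{"slide":[0,0.54,0],"angular":[0,0,0],"claw":1},{"slide":[0,0.54,0],"angular":[0,0,0],"claw":1},{"slide":[0,0.54,0],"angular":[0,0,0],"claw":1}]' 30
python3 - <<'E'
from h import *
plan([.4414,.227,.029],-12.3)
E
```

```text
time: 12.95
position: [0.4173, 0.0998, 0.2236]
tool_rot: [-0.325, -3.122, -0.001]
ft_force: [0.9, -0.8, -0.6]
grip_width: 0.993
grip_force: 0.0
time: 13.55
position: [0.4484, 0.2252, 0.2241]
tool_rot: [-0.336, -3.122, 0.004]
ft_force: [-0.1, -0.6, 0.5]
grip_width: 1.0
grip_force: 0.0
t 13.55 pos [0.4484 0.2252 0.2241] yaw 167.73 tilt 0.16 F [-0.1 -0.6  0.5] w 87.0 gf 0.0 j7 0.84
slide [0.028 0.003 0.78 ]
angular [-0.005 -0.002  0.001]
```

```bash
python3 -m inch '[{"slide":[0.028,0.003,0.15],"angular":[0,0,0],"claw":1},{"slide":[0.028,0.003,0.32],"angular":[0,0,0],"claw":1},{"slide":[0.028,0.003,0.48],"angular":[0,0,0],"claw":1},{"slide":[0.028,0.003,0.6],"angular":[0,0,0],"claw":1},{"slide":[0.028,0.003,0.67],"angular":[0,0,0],"claw":1},{"slide":[0.028,0.003,0.67],"angular":[0,0,0],"claw":1},{"slide":[0.028,0.003,0.67],"angular":[0,0,0],"claw":1}]' 30
python3 - <<'E'
from h import *
plan([.4414,.227,.029],-12.3)
E
```

```text
time: 14.25
position: [0.4424, 0.2277, 0.0583]
tool_rot: [0.338, 3.123, -0.0]
ft_force: [0.5, -0.1, 0.9]
grip_width: 1.0
grip_force: 0.0
t 14.25 pos [0.4424 0.2277 0.0583] yaw 167.66 tilt 0.02 F [ 0.5 -0.1  0.9] w 87.0 gf 0.0 j7 0.85
slide [ 0.003 -0.003  0.117]
angular [-0.001  0.001 -0.001]
```

```bash
python3 -m inch '[{"slide":[0.003,-0.003,0.07],"angular":[0,0,0],"claw":1},{"slide":[0.003,-0.003,0.117],"angular":[0,0,0],"claw":1},{"slide":[0.003,-0.003,0.117],"angular":[0,0,0],"claw":1},{"slide":[0.003,-0.003,0.117],"angular":[0,0,0],"claw":-1},{"slide":[0.003,-0.003,0.117],"angular":[0,0,0],"claw":-1},{"slide":[0.003,-0.003,0.117],"angular":[0,0,0],"claw":-1},{"slide":[0.003,-0.003,0.117],"angular":[0,0,0],"claw":-1},{"slide":[0.003,-0.003,0.117],"angular":[0,0,0],"claw":-1},{"slide":[0.003,-0.003,0.117],"angular":[0,0,0],"claw":-1},{"slide":[0.003,-0.003,0.117],"angular":[0,0,0],"claw":-1}]' 30
python3 -m inch '[{"slide":[0,0,0],"angular":[0,0,0],"claw":-1},{"slide":[0,0,0],"angular":[0,0,0],"claw":-1},{"slide":[0,0,0],"angular":[0,0,0],"claw":-1},{"slide":[0,0,-0.1],"angular":[0,0,0],"claw":-1},{"slide":[0,0,-0.25],"angular":[0,0,0],"claw":-1},{"slide":[0,0,-0.42],"angular":[0,0,0],"claw":-1},{"slide":[0,0,-0.58],"angular":[0,0,0],"claw":-1},{"slide":[0,0,-0.74],"angular":[0,0,-0.1],"claw":-1},{"slide":[0,0,-0.76],"angular":[0,0,-0.15],"claw":-1}]' 30
python3 - <<'E'
from h import *
plan([.44,.102,.22],-7.6)
E
```

```text
time: 15.25
position: [0.4411, 0.2283, 0.0286]
tool_rot: [-0.334, -3.124, 0.001]
ft_force: [-0.7, -2.4, 1.7]
grip_width: 0.45
grip_force: 1.6
time: 16.15
position: [0.4434, 0.2303, 0.2232]
tool_rot: [0.208, 3.128, 0.009]
ft_force: [1.6, 0.9, -3.7]
grip_width: 0.431
grip_force: 30.0
t 16.15 pos [0.4434 0.2303 0.2232] yaw 172.39 tilt 0.52 F [ 1.6  0.9 -3.7] w 37.5 gf 30.0 j7 0.91
slide [-0.054 -0.51   0.01 ]
angular [ 0.012  0.013 -0.   ]
```

```bash
python3 -m inch '[{"slide":[-0.01,-0.13,0],"angular":[0,0,0],"claw":-1},{"slide":[-0.02,-0.3,0],"angular":[0,0,0],"claw":-1},{"slide":[-0.04,-0.45,0],"angular":[0,0,0],"claw":-1},{"slide":[-0.054,-0.51,0],"angular":[0,0,0],"claw":-1},{"slide":[-0.054,-0.51,0],"angular":[0,0,0],"claw":-1},{"slide":[-0.054,-0.51,0],"angular":[0,0,0],"claw":-1},{"slide":[-0.054,-0.51,0],"angular":[0,0,0],"claw":-1}]' 30
python3 - <<'E'
from h import *
s=ctrl.get_state();im=ctrl.get_image("wrist");T=wristT(im,s)
P,u,v=cloud(im,None,T);m=(u>290)&(u<365)&(v>195)&(v<300)&(P[:,2]>.17)&(P[:,2]<.26)
Q=P[m]-s["position"];print("held rel TCP",m.sum(),"x",Q[:,0].min().round(4),np.percentile(Q[:,0],2).round(4),"z",np.percentile(Q[:,2],[50,90,98]).round(4),"y",np.percentile(Q[:,1],[1,99]).round(4),"(first: -.0441 -.0433; .0111 .0127 .0133; -.013 .0189)")
onpin(-.145)
E
```

```text
time: 16.85
position: [0.4368, 0.1017, 0.2175]
tool_rot: [-0.208, -3.133, 0.0]
ft_force: [0.3, 0.3, -5.1]
grip_width: 0.434
grip_force: 30.0
held rel TCP 6697 x -0.0415 -0.0407 z [0.0124 0.0141 0.0147] y [-0.0128  0.0186] (first: -.0441 -.0433; .0111 .0127 .0133; -.013 .0189)
now c -0.1840 lat 0.0004 dz 0.0913 Fax -0.3 lat 0.1 z -4.9 M [ 0.06 -0.03 -0.04]
t 16.9 pos [0.4369 0.1017 0.2178] yaw 172.42 tilt 0.06 F [-0.2  0.2 -4.9] w 37.5 gf 30.0 j7 1.12
slide [-0.157 -0.002  0.365]
angular [-0.001 -0.002  0.001]
```

```bash
python3 -m inch '[{"slide":[0,-0.002,0.13],"angular":[0,0,0],"claw":-1},{"slide":[0,-0.002,0.27],"angular":[0,0,0],"claw":-1},{"slide":[-0.03,-0.002,0.37],"angular":[0,0,0],"claw":-1},{"slide":[-0.146,-0.002,0.37],"angular":[0,0,0],"claw":-1},{"slide":[-0.146,-0.002,0.37],"angular":[0,0,0],"claw":-1},{"slide":[-0.146,-0.002,0.37],"angular":[0,0,0],"claw":-1},{"slide":[-0.146,-0.002,0.37],"angular":[0,0,0],"claw":-1}]' 30
python3 -c "
from h import *
onpin(-.115,.0008,.0052)"
```

```text
time: 17.6
position: [0.4731, 0.0958, 0.126]
tool_rot: [-0.209, -3.134, -0.0]
ft_force: [-0.4, -0.3, -3.8]
grip_width: 0.433
grip_force: 30.0
now c -0.1448 lat -0.0007 dz 0.0008 Fax -0.4 lat -0.3 z -3.8 M [ 0.05 -0.06 -0.02]
t 17.6 pos [0.4731 0.0958 0.126 ] yaw 172.36 tilt 0.03 F [-0.4 -0.3 -3.8] w 37.7 gf 30.0 j7 1.2
slide [-0.119  0.003  0.003]
angular [ 0.    -0.001 -0.001]
```

```bash
python3 -m inch '[{"slide":[-0.03,0.003,0.003],"angular":[0,0,0],"claw":-1},{"slide":[-0.055,0.003,0.003],"angular":[0,0,0],"claw":-1},{"slide":[-0.075,0.003,0.003],"angular":[0,0,0],"claw":-1},{"slide":[-0.09,0.003,0.003],"angular":[0,0,0],"claw":-1},{"slide":[-0.105,0.003,0.003],"angular":[0,0,0],"claw":-1},{"slide":[-0.12,0.003,0.003],"angular":[0,0,0],"claw":-1}]' 30
python3 -c "
from h import *
onpin(-.095,.0008,.0052)"
```

```text
time: 18.2
position: [0.5036, 0.0916, 0.1253]
tool_rot: [-0.211, -3.134, 0.0]
ft_force: [-0.4, -0.3, -4.6]
grip_width: 0.433
grip_force: 30.0
now c -0.1140 lat -0.0008 dz 0.0001 Fax -0.4 lat -0.4 z -4.6 M [ 0.08 -0.    0.03]
t 18.2 pos [0.5036 0.0916 0.1253] yaw 172.28 tilt 0.0 F [-0.4 -0.3 -4.6] w 37.7 gf 30.0 j7 1.24
slide [-0.076  0.003  0.   ]
angular [-0.    -0.    -0.004]
```

```bash
python3 -m inch '[{"slide":[-0.015,0.003,0],"angular":[0,0,0],"claw":-1},{"slide":[-0.03,0.003,0],"angular":[0,0,0],"claw":-1},{"slide":[-0.045,0.003,0],"angular":[0,0,0],"claw":-1},{"slide":[-0.06,0.003,0],"angular":[0,0,0],"claw":-1},{"slide":[-0.07,0.003,0],"angular":[0,0,0],"claw":-1},{"slide":[-0.08,0.003,0],"angular":[0,0,0],"claw":-1},{"slide":[-0.09,0.003,0],"angular":[0,0,0],"claw":-1},{"slide":[-0.096,0.003,0],"angular":[0,0,0],"claw":-1}]' 30
python3 -c "
from h import *
onpin(-.045,.0008,.0052)"
```

```text
time: 19.0
position: [0.5274, 0.0891, 0.1253]
tool_rot: [0.211, 3.134, -0.0]
ft_force: [0.6, -0.4, -4.9]
grip_width: 0.431
grip_force: 30.0
now c -0.0901 lat -0.0001 dz 0.0001 Fax 0.6 lat -0.3 z -4.9 M [ 0.08 -0.    0.  ]
t 19.0 pos [0.5274 0.0891 0.1253] yaw 172.28 tilt 0.01 F [ 0.6 -0.4 -4.9] w 37.5 gf 30.0 j7 1.26
slide [-0.18   0.001  0.001]
angular [ 0.     0.    -0.004]
```

Past the stop depth with no resistance. Continuing towards the collar.

```bash
python3 -m inch '[{"slide":[-0.015,0,0],"angular":[0,0,0],"claw":-1},{"slide":[-0.03,0,0],"angular":[0,0,0],"claw":-1},{"slide":[-0.045,0,0],"angular":[0,0,0],"claw":-1},{"slide":[-0.06,0.001,0],"angular":[0,0,0],"claw":-1},{"slide":[-0.075,0.001,0],"angular":[0,0,0],"claw":-1},{"slide":[-0.09,0.001,0],"angular":[0,0,0],"claw":-1}]' 30
python3 -c "
from h import *
onpin(-.045,.0008,.0052)"
```

```text
time: 19.6
position: [0.5499, 0.0864, 0.1253]
tool_rot: [0.211, 3.134, 0.0]
ft_force: [0.6, -0.0, -5.0]
grip_width: 0.432
grip_force: 30.0
now c -0.0674 lat 0.0002 dz 0.0001 Fax 0.6 lat 0.0 z -5.0 M [-0.    0.02 -0.02]
t 19.6 pos [0.5499 0.0864 0.1253] yaw 172.29 tilt 0.0 F [ 0.6 -0.  -5. ] w 37.6 gf 30.0 j7 1.29
slide [-0.09 -0.    0.  ]
angular [ 0.     0.    -0.004]
```

```bash
python3 -m inch '[{"slide":[-0.015,0,0],"angular":[0,0,0],"claw":-1},{"slide":[-0.03,0,0],"angular":[0,0,0],"claw":-1},{"slide":[-0.045,0,0],"angular":[0,0,0],"claw":-1},{"slide":[-0.06,0,0],"angular":[0,0,0],"claw":-1},{"slide":[-0.075,0,0],"angular":[0,0,0],"claw":-1},{"slide":[-0.085,0,0],"angular":[0,0,0],"claw":-1},{"slide":[-0.092,0,0],"angular":[0,0,0],"claw":-1}]' 30
python3 -c "
from h import *
onpin(-.040,.0008,.0052)"
```

```text
time: 20.3
position: [0.5726, 0.0833, 0.1253]
tool_rot: [0.211, 3.134, -0.0]
ft_force: [-0.2, -0.3, -4.4]
grip_width: 0.431
grip_force: 30.0
now c -0.0445 lat 0.0001 dz 0.0001 Fax -0.2 lat -0.4 z -4.4 M [-0.05  0.03  0.  ]
t 20.3 pos [0.5726 0.0833 0.1253] yaw 172.28 tilt 0.01 F [-0.2 -0.3 -4.4] w 37.5 gf 30.0 j7 1.31
slide [-0.018 -0.     0.   ]
angular [ 0.     0.    -0.004]
```

```bash
python3 -m inch '[{"slide":[-0.006,0,0],"angular":[0,0,0],"claw":-1},{"slide":[-0.012,0,0],"angular":[0,0,0],"claw":-1},{"slide":[-0.018,0,0],"angular":[0,0,0],"claw":-1},{"slide":[-0.022,0,0],"angular":[0,0,0],"claw":-1}]' 30
python3 -c "
from h import *
onpin(-.038,.0008,.0052)"
```

```text
time: 20.7
position: [0.5769, 0.0827, 0.1252]
tool_rot: [-0.211, -3.132, 0.0]
ft_force: [-5.3, 0.4, -2.0]
grip_width: 0.434
grip_force: 30.0
now c -0.0402 lat 0.0001 dz -0.0000 Fax -5.3 lat -0.3 z -2.0 M [0.07 0.96 0.04]
t 20.7 pos [0.5769 0.0827 0.1252] yaw 172.3 tilt 0.13 F [-5.3  0.4 -2. ] w 37.7 gf 30.0 j7 1.32
slide [-0.009 -0.    -0.   ]
angular [-0.    -0.004 -0.003]
```

```bash
python3 -m inch '[{"slide":[-0.005,0,0],"angular":[0,0,0],"claw":-1},{"slide":[-0.009,0,0],"angular":[0,0,0],"claw":-1},{"slide":[-0.009,0,0],"angular":[0,0,0],"claw":-1}]' 30
python3 -c "
from h import *
onpin(-.15,.0008,.0052)
im=ctrl.get_image('scene');cv2.imwrite('pics/s2.png',cv2.resize(im['color'][200:320,300:460,::-1],(800,600)))"
```

```text
time: 21.0
position: [0.5769, 0.0827, 0.1248]
tool_rot: [-0.21, -3.127, 0.0]
ft_force: [-9.1, -0.2, 0.6]
grip_width: 0.434
grip_force: 30.0
now c -0.0401 lat 0.0001 dz -0.0004 Fax -9.0 lat -1.4 z 0.6 M [0.12 1.85 0.09]
t 21.0 pos [0.5769 0.0827 0.1248] yaw 172.33 tilt 0.41 F [-9.1 -0.2  0.6] w 37.8 gf 30.0 j7 1.32
slide [ 0.439 -0.001  0.002]
angular [-0.001 -0.013 -0.002]
```

View pics/s2.png

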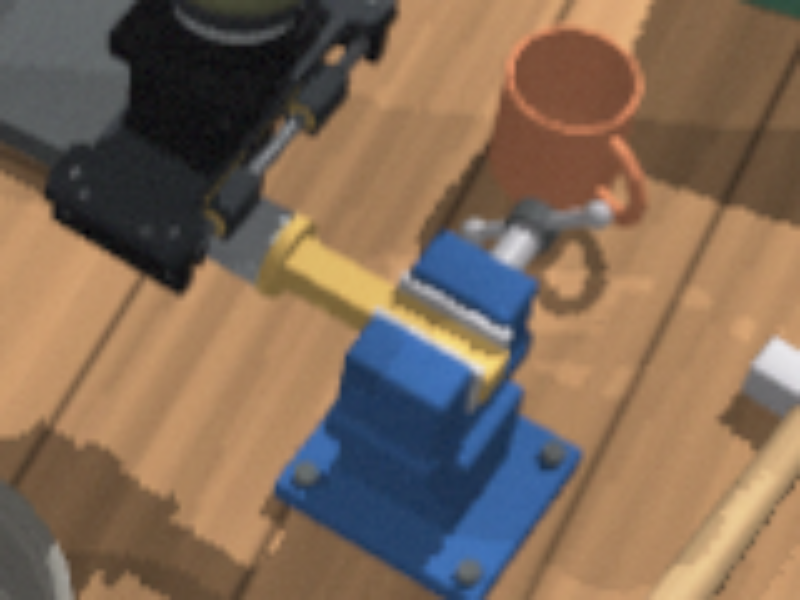

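The sleeve's end sits flush against the collar at (280,260), so it is fully home and goes in the tote. Drawing it off.

```bash
python3 -m inch '[{"slide":[0.02,0,0],"angular":[0,0,0],"claw":-1},{"slide":[0.08,0,0],"angular":[0,0,0],"claw":-1},{"slide":[0.15,0,0],"angular":[0,0,0],"claw":-1},{"slide":[0.22,0,0],"angular":[0,0,0],"claw":-1},{"slide":[0.29,0,0],"angular":[0,0,0],"claw":-1},{"slide":[0.36,0,0],"angular":[0,0,0],"claw":-1},{"slide":[0.43,0,0],"angular":[0,0,0],"claw":-1},{"slide":[0.48,0,0],"angular":[0,0,0],"claw":-1},{"slide":[0.48,0,0],"angular":[0,0,0],"claw":-1}]' 30
python3 -c "
from h import *
onpin(-.15,.0008,.0052)"
```

```text
time: 21.95
position: [0.46, 0.0988, 0.1254]
tool_rot: [0.21, 3.135, 0.001]
ft_force: [-0.1, 0.2, -4.9]
grip_width: 0.433
grip_force: 30.0
now c -0.1582 lat 0.0006 dz 0.0002 Fax -0.1 lat 0.2 z -4.9 M [0.06 0.01 0.05]
t 21.95 pos [0.46   0.0988 0.1254] yaw 172.34 tilt 0.04 F [-0.1  0.2 -4.9] w 37.7 gf 30.0 j7 1.18
slide [-0.033 -0.002  0.001]
angular [ 0.001 -0.    -0.002]
```

```bash
python3 -m inch '[{"slide":[0,0,-0.15],"angular":[0,0,0],"claw":-1},{"slide":[0,0,-0.32],"angular":[0,0,0],"claw":-1},{"slide":[0,-0.1,-0.42],"angular":[0,0,0],"claw":-1},{"slide":[-0.02,-0.27,-0.42],"angular":[0,0,0],"claw":-1},{"slide":[-0.03,-0.44,-0.42],"angular":[0,0,0],"claw":-1},{"slide":[-0.05,-0.6,-0.42],"angular":[0,0,0],"claw":-1},{"slide":[-0.06,-0.77,-0.42],"angular":[0,0,0],"claw":-1},{"slide":[-0.08,-0.93,-0.42],"angular":[0,0,0],"claw":-1},{"slide":[-0.1,-1,-0.42],"angular":[0,0,0],"claw":-1}]' 30
python3 -c "
from h import *
plan([.5134,-.4146,.23],-7.6)"
```

```text
time: 22.85
position: [0.452, -0.1583, 0.2311]
tool_rot: [0.221, 3.131, -0.004]
ft_force: [0.0, 0.3, -3.6]
grip_width: 0.436
grip_force: 30.0
t 22.85 pos [ 0.452  -0.1583  0.2311] yaw 171.91 tilt 0.19 F [ 0.   0.3 -3.6] w 37.9 gf 30.0 j7 1.68
slide [-0.387 -0.98   0.007]
angular [-0.004  0.005 -0.016]
```

```bash
python3 -m inch '[{"slide":[-0.05,-0.15,0],"angular":[0,0,0],"claw":-1},{"slide":[-0.1,-0.32,0],"angular":[0,0,-0.1],"claw":-1},{"slide":[-0.18,-0.48,0],"angular":[0,0,-0.2],"claw":-1},{"slide":[-0.26,-0.64,0],"angular":[0,0,-0.3],"claw":-1},{"slide":[-0.34,-0.8,0],"angular":[0,0,-0.4],"claw":-1},{"slide":[-0.38,-0.95,0],"angular":[0,0,-0.4],"claw":-1},{"slide":[-0.387,-0.98,0],"angular":[0,0,-0.4],"claw":-1},{"slide":[-0.387,-0.98,0],"angular":[0,0,-0.4],"claw":-1},{"slide":[-0.387,-0.98,0],"angular":[0,0,-0.4],"claw":-1}]' 30
python3 -c "
from h import *
plan([.5134,-.4146,.045],4.4)"
```

```text
time: 23.75
position: [0.5158, -0.4076, 0.23]
tool_rot: [-0.118, 3.139, 0.001]
ft_force: [0.1, -0.3, -3.8]
grip_width: 0.433
grip_force: 30.0
t 23.75 pos [ 0.5158 -0.4076  0.23  ] yaw -175.68 tilt 0.05 F [ 0.1 -0.3 -3.8] w 37.6 gf 30.0 j7 2.48
slide [ 0.012 -0.028  0.74 ]
angular [ 0.002  0.    -0.003]
```

```bash
python3 -m inch '[{"slide":[0.012,-0.028,0.15],"angular":[0,0,0],"claw":-1},{"slide":[0.012,-0.028,0.3],"angular":[0,0,0],"claw":-1},{"slide":[0.012,-0.028,0.46],"angular":[0,0,0],"claw":-1},{"slide":[0.012,-0.028,0.6],"angular":[0,0,0],"claw":-1},{"slide":[0.012,-0.028,0.69],"angular":[0,0,0],"claw":-1},{"slide":[0.012,-0.028,0.74],"angular":[0,0,0],"claw":-1},{"slide":[0.012,-0.028,0.74],"angular":[0,0,0],"claw":-1},{"slide":[0.012,-0.028,0.74],"angular":[0,0,0],"claw":-1}]' 30
python3 -c "
from h import *
plan([.5134,-.4146,.0322],4.4)"
```

```text
time: 24.55
position: [0.514, -0.4155, 0.0468]
tool_rot: [-0.119, 3.137, -0.001]
ft_force: [0.2, -0.3, -4.3]
grip_width: 0.433
grip_force: 30.0
t 24.55 pos [ 0.514  -0.4155  0.0468] yaw -175.65 tilt 0.13 F [ 0.2 -0.3 -4.3] w 37.7 gf 30.0 j7 2.57
slide [0.002 0.004 0.058]
angular [-0.002  0.004 -0.002]
```

```bash
python3 -m inch '[{"slide":[0,0,0.02],"angular":[0,0,0],"claw":-1},{"slide":[0,0,0.04],"angular":[0,0,0],"claw":-1},{"slide":[0,0,0.052],"angular":[0,0,0],"claw":-1},{"slide":[0,0,0.058],"angular":[0,0,0],"claw":-1},{"slide":[0,0,0.058],"angular":[0,0,0],"claw":-1}]' 30
```

```text
time: 25.05
position: [0.5131, -0.4157, 0.0326]
tool_rot: [-0.117, 3.139, 0.001]
ft_force: [-3.0, 3.2, 6.2]
grip_width: 0.435
grip_force: 30.0
```

On the floor. Release and lift.

```bash
python3 -m inch '[{"slide":[0,0,0],"angular":[0,0,0],"claw":0.3},{"slide":[0,0,0],"angular":[0,0,0],"claw":0.3},{"slide":[0,0,0],"angular":[0,0,0],"claw":0.3},{"slide":[0,0,0],"angular":[0,0,0],"claw":0.3},{"slide":[0,0,-0.08],"angular":[0,0,0],"claw":0.3},{"slide":[0,0,-0.2],"angular":[0,0,0],"claw":0.3},{"slide":[0,0,-0.38],"angular":[0,0,0],"claw":0.3},{"slide":[0,0,-0.56],"angular":[0,0,0],"claw":0.3},{"slide":[0,0,-0.72],"angular":[0,0,0],"claw":0.3},{"slide":[0,0,-0.76],"angular":[0,0,0],"claw":0.3}]' 30
python3 -m inch '[{"slide":[0,0,0],"angular":[0,0,0],"claw":0.3},{"slide":[0,0,0],"angular":[0,0,0],"claw":0.3}]'
python3 - <<'E'
from h import *
im=ctrl.get_image("wrist");save(im,"w4")
im=ctrl.get_image("scene");save(im,"s3")
E
python3 -c "
import cv2,numpy as np
a=cv2.imread('pics/w4.png');b=cv2.imread('pics/s3.png')
cv2.imwrite('pics/fin.png',np.hstack([cv2.resize(a,(400,300)),cv2.resize(b,(400,300))]))"
```

```text
time: 26.05
position: [0.5143, -0.4178, 0.2265]
tool_rot: [-0.117, 3.132, -0.008]
ft_force: [0.4, -0.6, 0.1]
grip_width: 0.65
grip_force: 0.0
time: 26.25
position: [0.5124, -0.4151, 0.2193]
tool_rot: [0.117, -3.138, -0.002]
ft_force: [0.2, -0.2, -0.7]
grip_width: 0.647
grip_force: 0.0
```

View pics/fin.png

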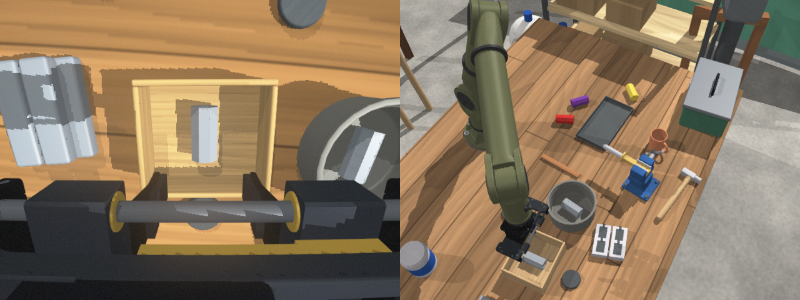

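The good sleeve lies flat in the tote at (205,135) and the other lies in the crock at (360,150). The tray is empty and the bystanders are undisturbed.

```bash
python3 -c "
from bench import ctrl
print(ctrl.close_job())"
```

```text
the job is handed in; nothing more can be done
None
```

Both sleeves are sorted and the job is handed in at about 26 s: the one that stuck part-way is in the crock, the one that went fully home is in the tote, and the cup, mould, stick and discs were left alone.

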